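# Clear the empty lens cartons off the inspection plate

### The arm

A 6-joint arm with a two-finger parallel gripper is mounted at the origin on the work surface. World frame = base frame: x ahead of the robot, y to its left, z up, the work surface at z = 0. Lengths are in m, angles in rad, forces in N, time in s.
With the tool pointing down it reaches from about 0.375 to 0.9 m from the base axis. Payload 3.1 kg.
Tool frame: the origin (TCP) lies at the very end of the fingers, on their centre line; the grasp point (between the pads) lies 19 mm behind it; z points along the fingers, y is the line along which they close (so a half turn about z gives the same grasp; the last joint's range is limited). The gripper opens to 85 mm and grips with 20 to 120 N. Pads are 22 mm wide; open, the fingers measure 114 mm over their backs; the gripper's body (76 mm by 85 mm) begins 54 mm behind the grasp point. The pads swing forward as they close: fully open they stand 13 mm farther back than shut.
Start: joints at [-1.292, 0.527, 1.433, -0, 1.181, -0.178], TCP at [0.276, -0.561, 0.231] pointing down, gripper open.
Joint ranges: [-3.08, 3.08], [-0.75, 2.2], [0.22, 2.44], [-1.43, 4.57], [0, 2.65], [-2.85, 2.85]. Speed limits (rad/s): [2.79, 2.79, 3.14, 3.14, 3.14, 3.14].

### API

Orientations are given as a unit quaternion [x, y, z, w].
In Python, from station import manip, vision gives the robot as it stands.
- The arm moves only by the tool drive_tool, never from a script. Its argument "deltas" is a list that holds one entry, the list of rows, each a list of 4 numbers: the shift along the tool's x, y, z in mm, then the turn about the tool's z in rad. A call has 1 to 5 rows; each row is the pose to reach, as a shift and turn from the pose commanded when the call began, along the tool's axes at that moment; what a row does not reach only later rows make up. A row lasts 1/12 s, in which the tool goes at most 41.7 mm and 7.16 degrees, less where a joint would pass 70% of its speed; a pose out of reach is approached as far as the arm can. A call with a gripper value outside its range is refused whole. "jaw" is the finger opening in mm, from 0 to 85.4, set as the call begins (left out, the last holds). The fingers move at their own pace and stop on an object; "force" is the grip in N (left out, the last holds). Time passes only in rows, so rows that repeat a pose let the fingers close. It gives the time, the measured TCP pose, the force, the opening and the grip force at its end, in the units of the state.
- manip.sense(): the state, without advancing time (a new reading comes with each control period).
- vision.snapshot(name): name is "scene" or "top" or "wrist"; returns the picture (384x512x3 uint8, red, green, blue); there is no depth.
- vision.camera_model(name): a dict with "camera_matrix" (3x3 intrinsics, pixels), "rvec" (rotation vector, rad) and "tvec" (3), from world to camera coordinates, as OpenCV has them. Camera axes: x right, y down, z forward; pixel columns grow to the right and rows downward; lengths in m; the calibration is good to about 2 mm. A picture is of the moment at which its call begins: read the wrist's pose just before it. camera_model takes no time and is no camera call; for the wrist camera it gives the pose at the moment of the call.
- manip.sign_off(): hands the job in; it is judged then, once.
The state is a dict: "t": time; "q": joint angles; "qd": joint speeds; "tau": joint torques, N m; "tcp_pos": TCP position; "tool_rot": TCP orientation; "force": force on the tool from outside, world axes, zero at the start; "ft_torque": the same for the moment, N m; "finger_gap": opening from 0.0 (shut) to 1.0 (fully open); "gripper_force": force on a finger pad.
Only numpy, scipy, OpenCV 4.12 (cv2) and the standard library are available. Lean on these libraries where they do the work, as an engineer would, in place of code of your own. Each camera call takes 0.05 s, during which the arm holds its last target. There are 200 camera calls.

### The job

The inspection plate is cluttered with four look-alike closed cartons: two are still full and heavy, two are empty rubbish, and only their weight tells which. Throw the two empty cartons into the blue scrap bin so that they lie inside it and do not stick out over the rim, and leave the two full ones standing upright on the black plate. If you put a carton back down, set it down gently rather than letting it drop, and do not disturb the yellow jig, the loupe or the lens tray.

Things in the scene. Friction and masses are not known exactly. Their poses are not given: they have to be found in the camera images.
- plate: black inspection plate screwed to the bench, 340 (x) x 400 (y) x 20 mm thick; origin at the centre of its underside, on the bench, so its top is 20 mm above the origin; its x and y axes run along its sides
- bin: blue open-topped scrap bin fixed to the bench, to the left or the right of the plate, 230 (x) x 190 (y) x 130 mm high outside, walls and floor 5 mm; origin at the centre of its underside; axes along its sides
- carton_a: one of four look-alike closed cardboard cartons with a yellow tape stripe, 90 (x) x 56 (y) x 70 mm high, standing on the plate, stiff enough to grip firmly; a full one weighs 0.45 to 0.65 kg, an empty one 0.05 to 0.12 kg, whichever letter it has; origin at the centre of its underside, x along its long side
- carton_a_top (a point): centre of the top face of carton_a, 70 mm above its origin
- carton_b: one of four look-alike closed cardboard cartons with a yellow tape stripe, 90 (x) x 56 (y) x 70 mm high, standing on the plate, stiff enough to grip firmly; a full one weighs 0.45 to 0.65 kg, an empty one 0.05 to 0.12 kg, whichever letter it has; origin at the centre of its underside, x along its long side
- carton_b_top (a point): centre of the top face of carton_b, 70 mm above its origin
- carton_c: one of four look-alike closed cardboard cartons with a yellow tape stripe, 90 (x) x 56 (y) x 70 mm high, standing on the plate, stiff enough to grip firmly; a full one weighs 0.45 to 0.65 kg, an empty one 0.05 to 0.12 kg, whichever letter it has; origin at the centre of its underside, x along its long side
- carton_c_top (a point): centre of the top face of carton_c, 70 mm above its origin
- carton_d: one of four look-alike closed cardboard cartons with a yellow tape stripe, 90 (x) x 56 (y) x 70 mm high, standing on the plate, stiff enough to grip firmly; a full one weighs 0.45 to 0.65 kg, an empty one 0.05 to 0.12 kg, whichever letter it has; origin at the centre of its underside, x along its long side
- carton_d_top (a point): centre of the top face of carton_d, 70 mm above its origin
- jig: yellow board jig with a small blue circuit board, 80 (x) x 54 (y) x 15 mm high, lying loose amid the cartons on the plate; origin at the centre of its underside; leave alone
- loupe: black eyepiece loupe, 40 mm across, 45 mm high, standing loose on the far part of the plate; origin at the centre of its underside; leave alone
- lens_tray: clear tray of black lens modules, 200 (x) x 150 (y) x 40 mm high, loose, on the other side of the plate from the bin; origin at the centre of its underside; leave alone
There are look-alikes about, which are no part of the job. Leave any green or purple look-alike of the carton_c alone.

How it is judged:
At the end, for the whole second after the job is handed in: The two empty cartons are at rest inside the bin (centres of underside and top within its walls and no more than 135 mm above the bench); the two full cartons stand at rest on the plate, upright within 0.12 rad, their centres over it and their weight (over 2.3 N) on it (((x of carton_a in the frame of plate between -0.17 and 0.17 m and y of carton_a in the frame of plate between -0.2 and 0.2 m and z of carton_a in the frame of plate between 0.014 and 0.027 m and angle between carton_a's own z axis and vertical below 0.12 rad and contact force between carton_a and plate above 2.3 N and linear speed of carton_a below 0.02 m/s) or (x of carton_a in the frame of bin between -0.115 and 0.115 m and y of carton_a in the frame of bin between -0.095 and 0.095 m and z of each of carton_a, carton_a_top in the frame of bin below 0.135 m and x of carton_a_top in the frame of bin between -0.115 and 0.115 m and y of carton_a_top in the frame of bin between -0.095 and 0.095 m and linear speed of carton_a below 0.02 m/s)) and ((x of carton_b in the frame of plate between -0.17 and 0.17 m and y of carton_b in the frame of plate between -0.2 and 0.2 m and z of carton_b in the frame of plate between 0.014 and 0.027 m and angle between carton_b's own z axis and vertical below 0.12 rad and contact force between carton_b and plate above 2.3 N and linear speed of carton_b below 0.02 m/s) or (x of carton_b in the frame of bin between -0.115 and 0.115 m and y of carton_b in the frame of bin between -0.095 and 0.095 m and z of each of carton_b, carton_b_top in the frame of bin below 0.135 m and x of carton_b_top in the frame of bin between -0.115 and 0.115 m and y of carton_b_top in the frame of bin between -0.095 and 0.095 m and linear speed of carton_b below 0.02 m/s)) and ((x of carton_c in the frame of plate between -0.17 and 0.17 m and y of carton_c in the frame of plate between -0.2 and 0.2 m and z of carton_c in the frame of plate between 0.014 and 0.027 m and angle between carton_c's own z axis and vertical below 0.12 rad and contact force between carton_c and plate above 2.3 N and linear speed of carton_c below 0.02 m/s) or (x of carton_c in the frame of bin between -0.115 and 0.115 m and y of carton_c in the frame of bin between -0.095 and 0.095 m and z of each of carton_c, carton_c_top in the frame of bin below 0.135 m and x of carton_c_top in the frame of bin between -0.115 and 0.115 m and y of carton_c_top in the frame of bin between -0.095 and 0.095 m and linear speed of carton_c below 0.02 m/s)) and ((x of carton_d in the frame of plate between -0.17 and 0.17 m and y of carton_d in the frame of plate between -0.2 and 0.2 m and z of carton_d in the frame of plate between 0.014 and 0.027 m and angle between carton_d's own z axis and vertical below 0.12 rad and contact force between carton_d and plate above 2.3 N and linear speed of carton_d below 0.02 m/s) or (x of carton_d in the frame of bin between -0.115 and 0.115 m and y of carton_d in the frame of bin between -0.095 and 0.095 m and z of each of carton_d, carton_d_top in the frame of bin below 0.135 m and x of carton_d_top in the frame of bin between -0.115 and 0.115 m and y of carton_d_top in the frame of bin between -0.095 and 0.095 m and linear speed of carton_d below 0.02 m/s)) and (contact force between each of carton_a, carton_b and plate above 2.3 N or contact force between each of carton_a, carton_c and plate above 2.3 N or contact force between each of carton_a, carton_d and plate above 2.3 N or contact force between each of carton_b, carton_c and plate above 2.3 N or contact force between each of carton_b, carton_d and plate above 2.3 N or contact force between each of carton_c, carton_d and plate above 2.3 N)); the robot touches nothing.
It fails at once if the jig, loupe or lens tray is shifted more than 40 mm (distance of any of jig, loupe, lens_tray from where it was at the start of the episode above 0.04 m).
It fails at once if the loupe or lens tray is tipped over (angle between any of loupe, lens_tray's own z axis and vertical above 0.5 rad).
It fails at once if a carton is let fall onto the plate from more than about 10 mm (untouched by the fingers and faster than 0.45 m/s over the plate) ((contact force between carton_a and the fingers below 0.1 N and linear speed of carton_a above 0.45 m/s and x of carton_a in the frame of plate between -0.17 and 0.17 m and y of carton_a in the frame of plate between -0.2 and 0.2 m) or (contact force between carton_b and the fingers below 0.1 N and linear speed of carton_b above 0.45 m/s and x of carton_b in the frame of plate between -0.17 and 0.17 m and y of carton_b in the frame of plate between -0.2 and 0.2 m) or (contact force between carton_c and the fingers below 0.1 N and linear speed of carton_c above 0.45 m/s and x of carton_c in the frame of plate between -0.17 and 0.17 m and y of carton_c in the frame of plate between -0.2 and 0.2 m) or (contact force between carton_d and the fingers below 0.1 N and linear speed of carton_d above 0.45 m/s and x of carton_d in the frame of plate between -0.17 and 0.17 m and y of carton_d in the frame of plate between -0.2 and 0.2 m)).
It also fails if it takes over 66 s, if anything falls off the work surface, if the arm or the gripper's body presses on something with over 40 N, if the wrist force passes 120 N, or if a joint passes its speed limit or range.

## Working session

There is one attempt and no reset: what is moved stays moved. The work goes in short steps, Python scripts to look and compute and a tool call to move; the robot and the scene stay as the last step left them, time stands still between calls to the robot, and variables do not carry over. Pictures are saved under pics/ and viewed, at most 10 in all, crops included, and the job is handed in when it is done.

Besides the shell and the picture viewer there is one more tool, called after ">>>" in YAML: its name, and indented under it one key for each argument. drive_tool: Moves the arm, as the interface text tells. Its arguments: {"type":"object","properties":{"deltas":{"type":"array"},"jaw":{"type":"number"},"force":{"type":"number"}},"required":["deltas"]}

```bash
mkdir -p pics
cat > h.py <<'E'
import numpy as np, cv2
from station import manip, vision
def ray(name,px,z):
    m=vision.camera_model(name);K=np.array(m["camera_matrix"]);R=cv2.Rodrigues(np.array(m["rvec"],float))[0];t=np.array(m["tvec"],float).ravel()
    p=np.array(px,float).reshape(-1,2)
    d=np.c_[p,np.ones(len(p))]@np.linalg.inv(K).T@R
    c=-R.T@t
    return c+d*((np.atleast_1d(z)-c[2])/d[:,2])[:,None]
def proj(name,P):
    m=vision.camera_model(name)
    return cv2.projectPoints(np.array(P,float).reshape(-1,1,3),np.array(m["rvec"],float),np.array(m["tvec"],float),np.array(m["camera_matrix"],float),None)[0].reshape(-1,2)
def snap(name,f):
    im=vision.snapshot(name);cv2.imwrite("pics/"+f,im[...,::-1]);return im
E
python3 - <<'E'
from h import *
a=snap("top","t0.png");b=snap("scene","s0.png")
cv2.imwrite("pics/t0b.png",cv2.resize(a[...,::-1],(800,600),interpolation=cv2.INTER_CUBIC))
s=manip.sense();print(s)
E
```

```text
{'t': 0.1, 'q': array([-1.29148992e+00,  5.28354805e-01,  1.43377808e+00,  5.74895074e-06,
        1.18145152e+00, -1.78511026e-01]), 'qd': array([-1.45496519e-03, -2.27920927e-03, -4.48026640e-03,  1.32094651e-03,
        5.53292178e-05,  8.27747465e-04]), 'tau': array([ 2.33994851e-04, -4.43304133e+01, -1.78586751e+01, -1.81058290e-04,
        3.90091198e-03,  8.86899045e-06]), 'tcp_pos': array([ 0.27608176, -0.55998298,  0.23044156]), 'tool_rot': array([ 9.73914368e-01,  2.26913666e-01, -4.75138795e-05, -9.94748449e-04]), 'force': array([ 0.3245724 , -0.03142914,  0.70842104]), 'ft_torque': array([ 0.01073842,  0.01943604, -0.01895641]), 'gripper_force': 0.0, 'finger_gap': 0.9968714376184155}
```

View pics/t0b.png

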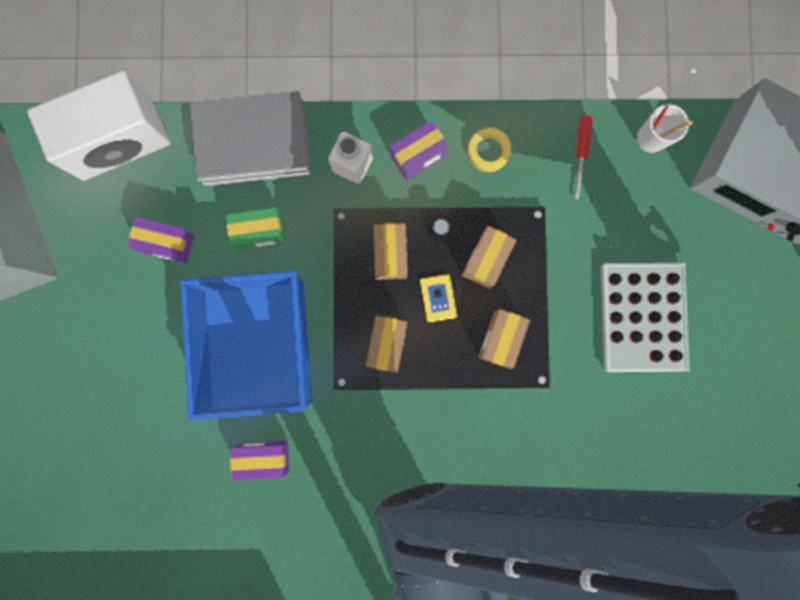

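View pics/s0.png

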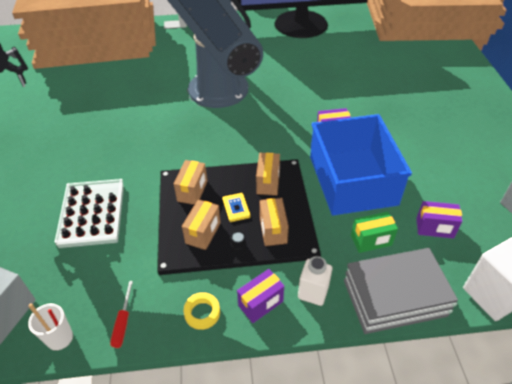

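The top view shows the blue bin left of the plate (about px 245,345 of 800). The cartons are at (390,250), (387,343), (490,257) and (505,338), the jig at (438,298), the loupe at (441,227) and the tray at right (645,317). The scene view shows the same layout from the far side. Next I fit the box models.

```bash
cat > fit.py <<'E'
from h import *
from scipy.optimize import minimize
C=np.array([[sx*.045,sy*.028,z] for sx in(-1,1) for sy in(-1,1) for z in(0.,.07)])
def corners(p,z0=.02):
    c,s=np.cos(p[2]),np.sin(p[2]);return C@np.array([[c,s,0],[-s,c,0],[0,0,1]])+[p[0],p[1],z0]
def mask(im):
    i=im.astype(int);m=((i[...,0]-i[...,2]>25)&(i[...,0]-i[...,1]>-5)).astype(np.uint8)
    return m
S=8
def sil(name,P,shape=(384,512)):
    h=cv2.convexHull(((proj(name,P)+.5)*16*1).astype(np.float32))
    m=np.zeros((shape[0]*4,shape[1]*4),np.uint8);cv2.fillConvexPoly(m,((h/16*4-.5)*16).astype(np.int32),255,shift=4)
    return cv2.resize(m,shape[::-1],interpolation=cv2.INTER_AREA)/255.
def fit(masks,p0):
    def cost(p):
        e=0
        for n,m in masks.items():
            s=sil(n,corners(p));w=cv2.dilate((sil(n,corners(p0))>0).astype(np.uint8),np.ones((13,13)))
            e+=np.abs(s-m)[(w>0)].sum()
        return e
    best=None
    for a in (-.3,0,.3):
        r=minimize(cost,[p0[0],p0[1],p0[2]+a],method="Nelder-Mead",options=dict(initial_simplex=np.array([p0[0],p0[1],p0[2]+a])+np.array([[0,0,0],[.01,0,0],[0,.01,0],[0,0,.2]]),xatol=1e-4,fatol=.05))
        if best is None or r.fun<best.fun: best=r
    return best
E
python3 - <<'E'
from fit import *
ims={"top":cv2.imread("pics/t0.png")[...,::-1],"scene":cv2.imread("pics/s0.png")[...,::-1]}
M={n:mask(i) for n,i in ims.items()}
k=.64
g=lambda p,z:ray("top",np.array(p)*k,z)
out=dict()
for n,u,yaw in [("FL",(390,250),0),("NL",(387,343),-.15),("FR",(490,257),-.4),("NR",(505,338),-.3)]:
    c=g(u,.09)[0]; r=fit(M,[c[0],c[1],yaw]); print(n,c[:2].round(3),r.x.round(4),round(r.fun,1))
    out[n]=r.x
    r=[fit({v:M[v]},list(out[n])).x.round(3) for v in M]; print(r)
pl=g([(341,215),(538,214),(342,382),(542,380)],.02);print("screws",pl.round(3))
print("binrim",g([(181,281),(298,272),(311,405),(191,418)],.13).round(3))
print("jig",g([(420,279),(450,275),(457,317),(427,322)],.035).round(3),"loupe",g((441,227),.065).round(3))
print("tray",g([(601,264),(685,264),(689,371),(605,371)],.04).round(3))
for v in ims:
    im=ims[v].copy()[...,::-1].copy()
    im=cv2.resize(im,None,fx=3,fy=3,interpolation=cv2.INTER_CUBIC)
    for p in out.values():
        q=(proj(v,corners(p)[1::2])+.5)*3
        cv2.polylines(im,[cv2.convexHull(q.astype(np.int32))],True,(0,0,255),1)
    im=im[380:760,600:1100] if v=="top" else im[450:850,450:1000]
    cv2.imwrite(f"pics/ov_{v}.png",im)
a=cv2.imread("pics/ov_top.png")
E
```

```text
FL [0.643 0.104] [0.6453 0.1037 0.0514] 204.1
[array([0.645, 0.104, 0.034]), array([0.645, 0.103, 0.065])]Traceback (most recent call last):
  File "<stdin>", line 8, in <module>
  File "fit.py", line 23, in fit
    r=minimize(cost,[p0[0],p0[1],p0[2]+a],method="Nelder-Mead",options=dict(initial_simplex=np.array([p0[0],p0[1],p0[2]+a])+np.array([[0,0,0],[.01,0,0],[0,.01,0],[0,0,.2]]),xatol=1e-4,fatol=.05))
    res = _minimize_neldermead(fun, x0, args, callback, bounds=bounds,
                               **options)
    fxr = func(xr)
    fx = function(np.copy(x), *(wrapper_args + args))
  File "fit.py", line 18, in cost
    s=sil(n,corners(p));w=cv2.dilate((sil(n,corners(p0))>0).astype(np.uint8),np.ones((13,13)))
  File "fit.py", line 11, in sil
    h=cv2.convexHull(((proj(name,P)+.5)*16*1).astype(np.float32))
                       ~~~~^^^^^^^^
  File "h.py", line 10, in proj
    m=vision.camera_model(name)
ValueError: time passes only in moves, steps and waits
```

```bash
cat > ed.py <<'E'
s=open('h.py').read()
s=s.replace("m=vision.camera_model(name)","m=cam(name)").replace("def ray","from functools import lru_cache\n@lru_cache\ndef cam(name): return vision.camera_model(name)\ndef ray",1)
open('h.py','w').write(s)
E
python3 ed.py
cat > run1.py <<'E'
from fit import *
ims={"top":cv2.imread("pics/t0.png")[...,::-1],"scene":cv2.imread("pics/s0.png")[...,::-1]}
M={n:mask(i) for n,i in ims.items()}
k=.64
g=lambda p,z:ray("top",np.array(p)*k,z)
out=dict()
for n,u,yaw in [("FL",(390,250),0),("NL",(387,343),-.15),("FR",(490,257),-.4),("NR",(505,338),-.3)]:
    c=g(u,.09)[0]; r=fit(M,[c[0],c[1],yaw]); print(n,c[:2].round(3),r.x.round(4),round(r.fun,1))
    out[n]=r.x
    print([fit({v:M[v]},list(out[n])).x.round(3) for v in M])
pl=g([(341,215),(538,214),(342,382),(542,380)],.02);print("screws",pl.round(3))
print("binrim",g([(181,281),(298,272),(311,405),(191,418)],.13).round(3))
print("jig",g([(420,279),(450,275),(457,317),(427,322)],.035).round(3),"loupe",g((441,227),.065).round(3))
print("tray",g([(601,264),(685,264),(689,371),(605,371)],.04).round(3))
pan=[]
for v in ims:
    im=cv2.resize(ims[v][...,::-1],None,fx=3,fy=3,interpolation=cv2.INTER_CUBIC)
    for p in out.values():
        for q in (corners(p)[1::2],corners(p)):
            cv2.polylines(im,[cv2.convexHull(((proj(v,q)+.5)*3).astype(np.int32))],True,(0,0,255),1)
    pan.append(im[400:750,640:1040] if v=="top" else im[440:790,460:900])
cv2.imwrite("pics/ov.png",cv2.resize(np.hstack(pan),(800,333)))
E
python3 run1.py
```

```text
FL [0.643 0.104] [0.6453 0.1037 0.0514] 204.1
[array([0.645, 0.104, 0.034]), array([0.645, 0.103, 0.065])]
NL [0.479 0.111] [ 0.4785  0.1118 -0.222 ] 192.8
[array([ 0.479,  0.112, -0.204]), array([ 0.478,  0.112, -0.225])]
FR [ 0.629 -0.073] [ 0.6328 -0.0751 -0.4745] 363.3
[array([ 0.633, -0.075, -0.457]), array([ 0.632, -0.075, -0.519])]
NR [ 0.485 -0.097] [ 0.4851 -0.0989 -0.3593] 288.0
[array([ 0.485, -0.099, -0.341]), array([ 0.485, -0.099, -0.376])]
screws [[ 0.721  0.195  0.02 ]
 [ 0.719 -0.175  0.02 ]
 [ 0.409  0.195  0.02 ]
 [ 0.408 -0.174  0.02 ]]
binrim [[0.588 0.46  0.13 ]
 [0.601 0.261 0.13 ]
 [0.376 0.239 0.13 ]
 [0.356 0.441 0.13 ]]
jig [[ 0.597  0.049  0.035]
 [ 0.604 -0.006  0.035]
 [ 0.526 -0.018  0.035]
 [ 0.517  0.038  0.035]] loupe [[0.688 0.011 0.065]]
tray [[ 0.62  -0.285  0.04 ]
 [ 0.619 -0.44   0.04 ]
 [ 0.422 -0.439  0.04 ]
 [ 0.424 -0.286  0.04 ]]
```

View pics/ov.png

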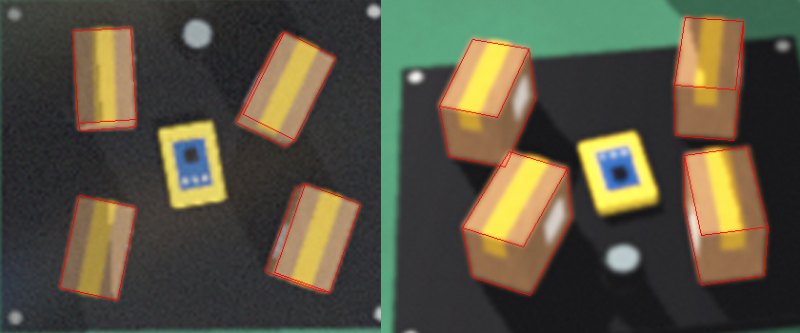

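The red outlines match all four cartons in both views, so the poses are good to about 2 mm. The screws, bin rim and tray also agree with the sizes given. I'll start with the near-right carton.

```bash
cat > plan.py <<'E'
import sys
from h import *
from scipy.spatial.transform import Rotation as Ro
T=dict(FL=(.6453,.1037,.05),NL=(.4785,.1118,-.22),FR=(.6328,-.0751,-.47),NR=(.4851,-.0989,-.36))
def bin_(dx):  # slot in bin, dx along its x axis
    y=.09;return (.480+dx*np.cos(y),.350+dx*np.sin(y),y)
T["B1"]=bin_(.052);T["B2"]=bin_(-.052)
def plan(*wps):  # each (name,z) ; prints shift mm + turn rad for each call
    s=manip.sense();R=Ro.from_quat(s["tool_rot"]);p=s["tcp_pos"];x=R.as_matrix()[:,0];yaw=np.arctan2(x[1],x[0])
    print("now",p.round(4),round(yaw,3),"q6",s["q"][5].round(2),"F",s["force"].round(2),"t",s["t"],"gap",s["finger_gap"],s["gripper_force"])
    for n,z in wps:
        t=T[n];P=np.array([t[0],t[1],z]);Y=t[2]
        N=int(max(np.ceil(np.linalg.norm(P-p)/.2),np.ceil(abs(Y-yaw)/.6),1));dp=(P-p)/N;dy=(Y-yaw)/N
        for i in range(N):
            c,s_=np.cos(yaw),np.sin(yaw)
            d=np.array([c*dp[0]+s_*dp[1],s_*dp[0]-c*dp[1],-dp[2]])*1e3
            print(n,z,d.round(1),round(-dy,3),"rows",round(max(np.linalg.norm(dp)/.0417,abs(dy)/.125),1));p=p+dp;yaw+=dy
if __name__=="__main__":
    a=sys.argv[1:];plan(*[(w.split(":")[0],float(w.split(":")[1])) for w in a])
E
python3 plan.py NR:.16 NR:.045
```

```text
now [ 0.2761 -0.56    0.2304] 0.458 q6 -0.18 F [ 0.32 -0.03  0.71] t 0.1 gap 0.9968714376184155 0.0
NR 0.16 [ 130.4 -107.1   23.5] 0.273 rows 4.1
NR 0.16 [  96.8 -138.2   23.5] 0.273 rows 4.1
NR 0.16 [  56.  -159.2   23.5] 0.273 rows 4.1
NR 0.045 [ -0.  -0. 115.] -0.0 rows 2.8
```

>>> drive_tool:
  deltas:
    - [[130, -107, 10, 0.27], [130, -107, 10, 0.27], [130, -107, 10, 0.27], [130, -107, 10, 0.27], [130, -107, 10, 0.27]]
  jaw: 85
  force: 50

```text
t: 0.52
tcp_pos: [0.3463, -0.3986, 0.22]
tool_rot: [0.995, 0.096, -0.001, -0.005]
force: [-0.4, 0.4, -0.1]
finger_gap: 0.998
gripper_force: 0.0
```

>>> drive_tool:
  deltas:
    - [[97, -138, 30, 0.27], [97, -138, 30, 0.27], [97, -138, 30, 0.27], [97, -138, 30, 0.27], [97, -138, 30, 0.27]]

```text
t: 0.93
tcp_pos: [0.4147, -0.2471, 0.1899]
tool_rot: [0.999, -0.039, -0.002, -0.003]
force: [-0.4, -0.4, -0.4]
finger_gap: 0.996
gripper_force: 0.0
```

>>> drive_tool:
  deltas:
    - [[56, -159, 30, 0.27], [56, -159, 30, 0.27], [56, -159, 30, 0.27], [56, -159, 30, 0.27], [56, -159, 30, 0.27]]

```text
t: 1.35
tcp_pos: [0.4844, -0.0958, 0.1604]
tool_rot: [0.985, -0.174, -0.001, -0.001]
force: [0.0, -0.5, -0.3]
finger_gap: 0.997
gripper_force: 0.0
```

```bash
python3 plan.py NR:.16 NR:.045
```

```text
now [ 0.4844 -0.0958  0.1604] -0.349 q6 1.5 F [ 0.02 -0.47 -0.31] t 1.35 gap 0.9972621469102216 0.0
NR 0.16 [1.7 2.7 0.4] 0.011 rows 0.1
NR 0.045 [  0.  -0. 115.] -0.0 rows 2.8
```

>>> drive_tool:
  deltas:
    - [[1, 2, 35, 0.01], [1, 2, 75, 0.01], [1, 2, 105, 0.01], [1, 2, 115, 0.01], [1, 2, 115, 0.01]]

```text
t: 1.77
tcp_pos: [0.4827, -0.1016, 0.044]
tool_rot: [0.984, -0.18, -0.003, -0.001]
force: [0.2, 0.5, 0.0]
finger_gap: 0.999
gripper_force: 0.0
```

>>> drive_tool:
  deltas:
    - [[0, 0, 0, 0], [0, 0, 0, 0], [0, 0, 0, 0], [0, 0, 0, 0], [0, 0, 0, 0]]
  jaw: 40
  force: 50

```text
t: 2.18
tcp_pos: [0.4855, -0.1026, 0.0481]
tool_rot: [0.984, -0.18, 0.002, 0.001]
force: [-0.7, -0.5, 7.1]
finger_gap: 0.646
gripper_force: 53.6
```

>>> drive_tool:
  deltas:
    - [[0, 0, 0, 0], [0, 0, -4, 0], [0, 0, -8, 0], [0, 0, -8, 0], [0, 0, -8, 0]]

```text
t: 2.6
tcp_pos: [0.4844, -0.1019, 0.0548]
tool_rot: [0.984, -0.18, 0.0, 0.0]
force: [-0.3, 0.2, -1.1]
finger_gap: 0.651
gripper_force: 53.1
```

>>> drive_tool:
  deltas:
    - [[0, 0, 0, 0], [0, 0, 0, 0], [0, 0, 0, 0]]

```text
t: 2.85
tcp_pos: [0.4841, -0.1017, 0.0541]
tool_rot: [0.984, -0.18, -0.0, -0.0]
force: [-0.3, 0.3, -1.7]
finger_gap: 0.649
gripper_force: 53.1
```

>>> drive_tool:
  deltas:
    - [[0, 0, -12, 0], [0, 0, -20, 0], [0, 0, -20, 0], [0, 0, -20, 0], [0, 0, -20, 0]]

```text
t: 3.27
tcp_pos: [0.4842, -0.1018, 0.0742]
tool_rot: [0.984, -0.18, -0.0, -0.0]
force: [-1.3, -0.1, -1.3]
finger_gap: 0.649
gripper_force: 53.1
```

>>> drive_tool:
  deltas:
    - [[0, 0, 0, 0], [0, 0, 0, 0], [0, 0, 0, 0]]

```text
t: 3.52
tcp_pos: [0.484, -0.1018, 0.074]
tool_rot: [0.984, -0.18, -0.0, -0.0]
force: [0.4, -0.6, -0.8]
finger_gap: 0.648
gripper_force: 53.1
```

```bash
python3 -c "
from h import *
im=snap('scene','s1.png');cv2.imwrite('pics/s1c.png',cv2.resize(im[120:290,140:330,::-1],(570,510)))"; python3 plan.py NR:.19 B1:.19 B1:.075
```

```text
now [ 0.4841 -0.1018  0.0741] -0.362 q6 1.5 F [ 0.35 -0.3  -0.54] t 3.5667 gap 0.6463439861428821 53.09510037302971
NR 0.19 [-1.000e-01 -3.100e+00 -1.159e+02] -0.002 rows 2.8
B1 0.19 [ -38.7 -147.    -0. ] -0.15 rows 3.6
B1 0.19 [ -16.3 -151.1   -0. ] -0.15 rows 3.6
B1 0.19 [   6.5 -151.9   -0. ] -0.15 rows 3.6
B1 0.075 [  0.  -0. 115.] -0.0 rows 2.8
```

View pics/s1c.png

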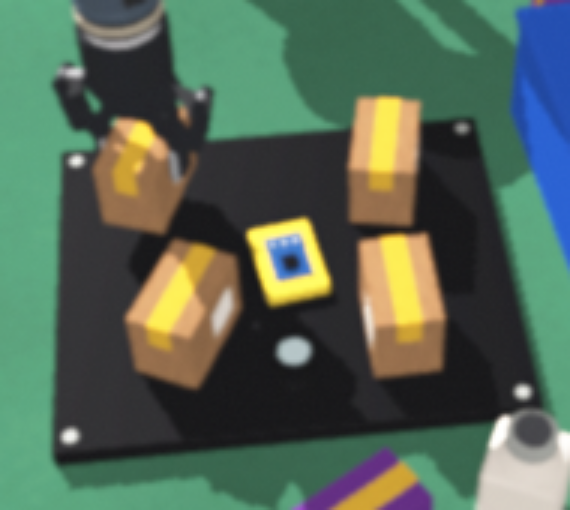

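The held carton (crop px 140,175) is in the air with about 1 N on the wrist, so it is empty. It goes to the bin.

>>> drive_tool:
  deltas:
    - [[0, -3, -35, 0], [0, -3, -75, 0], [0, -3, -115, 0], [0, -3, -126, 0], [0, -3, -126, 0]]

```text
t: 3.98
tcp_pos: [0.4876, -0.1, 0.2038]
tool_rot: [0.984, -0.18, 0.004, 0.001]
force: [0.9, 0.4, -1.1]
finger_gap: 0.647
gripper_force: 53.5
```

>>> drive_tool:
  deltas:
    - [[-39, -147, 0, -0.15], [-39, -147, 0, -0.15], [-39, -147, 0, -0.15], [-39, -147, 0, -0.15], [-39, -147, 0, -0.15]]

```text
t: 4.4
tcp_pos: [0.4992, 0.0569, 0.1985]
tool_rot: [0.995, -0.103, -0.002, -0.001]
force: [-0.6, -0.4, -0.5]
finger_gap: 0.647
gripper_force: 54.1
```

>>> drive_tool:
  deltas:
    - [[-16, -151, 0, -0.15], [-16, -151, 0, -0.15], [-16, -151, 0, -0.15], [-16, -151, 0, -0.15], [-16, -151, 0, -0.15]]

```text
t: 4.82
tcp_pos: [0.5167, 0.2071, 0.1986]
tool_rot: [1.0, -0.029, -0.001, -0.001]
force: [0.9, -0.1, -1.0]
finger_gap: 0.653
gripper_force: 54.3
```

>>> drive_tool:
  deltas:
    - [[6, -152, 0, -0.15], [6, -152, 0, -0.15], [6, -152, 0, -0.15], [6, -152, 0, -0.15], [6, -152, 0, -0.15]]

```text
t: 5.23
tcp_pos: [0.5326, 0.3584, 0.1984]
tool_rot: [0.999, 0.046, -0.0, -0.001]
force: [-0.2, 0.3, -0.7]
finger_gap: 0.648
gripper_force: 54.4
```

```bash
python3 plan.py B1:.065 B1:.19 NL:.15 NL:.045
```

```text
now [0.5326 0.3584 0.1984] 0.092 q6 1.9 F [-0.23  0.32 -0.68] t 5.2333 gap 0.6483244371427023 54.43063795566559
B1 0.065 [ -1.2   3.6 133.4] 0.002 rows 3.2
B1 0.19 [   0.    0. -125.] -0.0 rows 3.0
NL 0.15 [-37.5 118.6  20. ] 0.155 rows 3.0
NL 0.15 [-18.7 122.9  20. ] 0.155 rows 3.0
NL 0.045 [  0.   0. 105.] -0.0 rows 2.5
```

>>> drive_tool:
  deltas:
    - [[-1, 3, 35, 0], [-1, 3, 75, 0], [-1, 3, 115, 0], [-1, 3, 131, 0], [-1, 3, 131, 0]]

```text
t: 5.65
tcp_pos: [0.5275, 0.3475, 0.0628]
tool_rot: [0.999, 0.043, -0.006, 0.003]
force: [0.2, 0.6, -1.3]
finger_gap: 0.652
gripper_force: 54.3
```

>>> drive_tool:
  deltas:
    - [[0, 0, 0, 0], [0, 0, 0, 0], [0, 0, 0, 0], [0, 0, 0, 0], [0, 0, 0, 0]]
  jaw: 85

```text
t: 6.07
tcp_pos: [0.5328, 0.3518, 0.0711]
tool_rot: [0.999, 0.044, 0.002, -0.001]
force: [-0.7, 0.0, 0.1]
finger_gap: 0.995
gripper_force: 0.0
```

>>> drive_tool:
  deltas:
    - [[0, 0, -35, 0], [0, 0, -75, 0], [0, 0, -115, 0], [0, 0, -125, 0], [0, 0, -125, 0]]

```text
t: 6.48
tcp_pos: [0.5346, 0.3529, 0.2]
tool_rot: [0.999, 0.044, 0.005, -0.002]
force: [-0.2, -0.2, 0.9]
finger_gap: 0.995
gripper_force: 0.0
```

>>> drive_tool:
  deltas:
    - [[-37, 118, 20, 0.155], [-37, 118, 20, 0.155], [-37, 118, 20, 0.155], [-37, 118, 20, 0.155], [-37, 118, 20, 0.155]]

```text
t: 6.9
tcp_pos: [0.5033, 0.2286, 0.1727]
tool_rot: [0.999, -0.035, -0.002, 0.001]
force: [0.3, 0.2, 0.6]
finger_gap: 0.996
gripper_force: 0.0
```

>>> drive_tool:
  deltas:
    - [[-19, 123, 20, 0.155], [-19, 123, 20, 0.155], [-19, 123, 20, 0.155], [-19, 123, 20, 0.155], [-19, 123, 20, 0.155]]

```text
t: 7.32
tcp_pos: [0.478, 0.1084, 0.1537]
tool_rot: [0.994, -0.112, -0.001, -0.0]
force: [-0.2, 0.6, 0.1]
finger_gap: 0.993
gripper_force: 0.0
```

```bash
python3 -c "
from h import *
im=snap('top','t1.png');cv2.imwrite('pics/t1c.png',cv2.resize(im[120:290,90:370,::-1],(780,474)))"; python3 plan.py NL:.045
```

```text
now [0.4788 0.1095 0.1541] -0.224 q6 1.79 F [0.5  0.02 0.4 ] t 7.3667 gap 0.9970032256515885 0.0
NL 0.045 [ -0.8  -2.2 109.1] -0.004 rows 2.6
```

View pics/t1c.png

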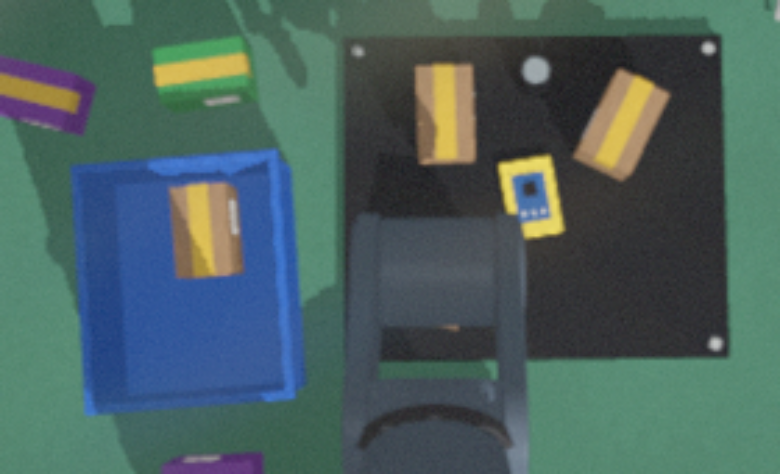

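The first carton stands in the bin (crop px 207,230), leaving room for the second. The tool is now above the near-left carton.

>>> drive_tool:
  deltas:
    - [[-1, -1, 35, 0], [-1, -1, 70, 0], [-1, -1, 100, 0], [-1, -1, 108, 0], [-1, -1, 108, 0]]

```text
t: 7.78
tcp_pos: [0.4765, 0.112, 0.0443]
tool_rot: [0.994, -0.11, -0.002, 0.0]
force: [0.5, -0.6, 1.9]
finger_gap: 0.993
gripper_force: 0.0
```

>>> drive_tool:
  deltas:
    - [[0, 0, 0, 0], [0, 0, 0, 0], [0, 0, 0, 0], [0, 0, 0, 0], [0, 0, 0, 0]]
  jaw: 40

```text
t: 8.2
tcp_pos: [0.4791, 0.1111, 0.0482]
tool_rot: [0.994, -0.111, 0.002, -0.001]
force: [0.9, 5.2, 6.4]
finger_gap: 0.65
gripper_force: 55.1
```

>>> drive_tool:
  deltas:
    - [[0, 0, 0, 0], [0, 0, -6, 0], [0, 0, -12, 0], [0, 0, -12, 0], [0, 0, -12, 0]]

```text
t: 8.62
tcp_pos: [0.4772, 0.1102, 0.0586]
tool_rot: [0.994, -0.111, 0.0, 0.0]
force: [0.2, -0.4, -5.5]
finger_gap: 0.652
gripper_force: 54.3
```

>>> drive_tool:
  deltas:
    - [[0, 0, 0, 0], [0, 0, 0, 0], [0, 0, 0, 0], [0, 0, 0, 0], [0, 0, 0, 0]]

```text
t: 9.03
tcp_pos: [0.4772, 0.1104, 0.0581]
tool_rot: [0.994, -0.111, -0.0, 0.0]
force: [-0.3, 0.0, -4.6]
finger_gap: 0.652
gripper_force: 54.3
```

About 5 N, so this one is full. I set it down gently.

>>> drive_tool:
  deltas:
    - [[0, 0, 3, 0], [0, 0, 6, 0], [0, 0, 9, 0], [0, 0, 11, 0], [0, 0, 11, 0]]

```text
t: 9.45
tcp_pos: [0.4771, 0.1105, 0.0482]
tool_rot: [0.994, -0.111, 0.0, 0.0]
force: [-3.5, -0.8, 6.7]
finger_gap: 0.65
gripper_force: 55.3
```

>>> drive_tool:
  deltas:
    - [[0, 0, 0, 0], [0, 0, 0, 0]]

```text
t: 9.62
tcp_pos: [0.477, 0.1105, 0.0482]
tool_rot: [0.994, -0.111, 0.0, 0.0]
force: [-1.9, 0.4, 6.1]
finger_gap: 0.649
gripper_force: 55.3
```

>>> drive_tool:
  deltas:
    - [[0, 0, 0, 0], [0, 0, 0, 0], [0, 0, 0, 0], [0, 0, 0, 0], [0, 0, 0, 0]]
  jaw: 85

```text
t: 10.03
tcp_pos: [0.4774, 0.1104, 0.0472]
tool_rot: [0.994, -0.111, 0.0, -0.0]
force: [-1.0, 0.6, -0.2]
finger_gap: 0.999
gripper_force: 0.0
```

>>> drive_tool:
  deltas:
    - [[0, 0, -20, 0], [0, 0, -55, 0], [0, 0, -95, 0], [0, 0, -105, 0], [0, 0, -105, 0]]

```text
t: 10.45
tcp_pos: [0.4797, 0.1106, 0.1554]
tool_rot: [0.994, -0.111, 0.004, -0.0]
force: [0.5, 0.5, -0.3]
finger_gap: 0.996
gripper_force: 0.0
```

```bash
python3 plan.py FL:.15 FL:.045
```

```text
now [0.4797 0.1106 0.1554] -0.222 q6 1.79 F [ 0.48  0.46 -0.35] t 10.45 gap 0.9957071712634797 0.0
FL 0.15 [163.1 -29.8   5.4] -0.272 rows 4.0
FL 0.045 [  0.   0. 105.] -0.0 rows 2.5
```

>>> drive_tool:
  deltas:
    - [[165, -30, 2, -0.27], [165, -30, 2, -0.27], [165, -30, 2, -0.27], [165, -30, 2, -0.27], [165, -30, 2, -0.27]]

```text
t: 10.87
tcp_pos: [0.6533, 0.102, 0.1488]
tool_rot: [1.0, 0.023, 0.005, 0.0]
force: [0.8, -1.0, 0.3]
finger_gap: 0.998
gripper_force: 0.0
```

>>> drive_tool:
  deltas:
    - [[0, 0, 0, 0], [0, 0, 0, 0]]

```text
t: 11.03
tcp_pos: [0.6428, 0.1033, 0.1479]
tool_rot: [1.0, 0.024, -0.003, -0.0]
force: [-0.4, 0.7, 0.1]
finger_gap: 0.997
gripper_force: 0.0
```

```bash
python3 plan.py FL:.045
```

```text
now [0.6428 0.1033 0.1479] 0.048 q6 1.51 F [-0.38  0.74  0.11] t 11.0333 gap 0.9968736241994653 0.0
FL 0.045 [  2.5  -0.2 102.9] -0.002 rows 2.5
```

>>> drive_tool:
  deltas:
    - [[0, 0, 35, 0], [0, 0, 70, 0], [0, 0, 96, 0], [0, 0, 103, 0], [0, 0, 103, 0]]

```text
t: 11.45
tcp_pos: [0.6409, 0.1036, 0.0445]
tool_rot: [1.0, 0.024, -0.004, -0.0]
force: [0.6, -0.0, 0.5]
finger_gap: 0.988
gripper_force: 0.0
```

>>> drive_tool:
  deltas:
    - [[0, 0, 0, 0], [0, 0, 0, 0], [0, 0, 0, 0], [0, 0, 0, 0], [0, 0, 0, 0]]
  jaw: 40

```text
t: 11.87
tcp_pos: [0.6463, 0.1039, 0.0499]
tool_rot: [1.0, 0.024, 0.002, -0.0]
force: [-0.3, 1.7, 7.2]
finger_gap: 0.649
gripper_force: 55.4
```

>>> drive_tool:
  deltas:
    - [[0, 0, 0, 0], [0, 0, -6, 0], [0, 0, -12, 0], [0, 0, -12, 0], [0, 0, -12, 0]]

```text
t: 12.28
tcp_pos: [0.6447, 0.1031, 0.0594]
tool_rot: [1.0, 0.024, -0.0, 0.0]
force: [0.4, -1.4, -5.0]
finger_gap: 0.647
gripper_force: 54.4
```

>>> drive_tool:
  deltas:
    - [[0, 0, 0, 0], [0, 0, 0, 0], [0, 0, 0, 0], [0, 0, 0, 0], [0, 0, 0, 0]]

```text
t: 12.7
tcp_pos: [0.6447, 0.1033, 0.059]
tool_rot: [1.0, 0.024, -0.0, -0.0]
force: [0.2, -0.0, -5.4]
finger_gap: 0.646
gripper_force: 54.4
```

This one is full as well, so FR must be the other empty carton. I set it down.

>>> drive_tool:
  deltas:
    - [[0, 0, 3, 0], [0, 0, 6, 0], [0, 0, 9, 0], [0, 0, 11, 0], [0, 0, 11, 0]]

```text
t: 13.12
tcp_pos: [0.6446, 0.1033, 0.05]
tool_rot: [1.0, 0.024, -0.0, 0.0]
force: [-4.1, -1.0, 4.8]
finger_gap: 0.651
gripper_force: 55.2
```

>>> drive_tool:
  deltas:
    - [[0, 0, 0, 0], [0, 0, 0, 0], [0, 0, 0, 0]]

```text
t: 13.37
tcp_pos: [0.6446, 0.1033, 0.05]
tool_rot: [1.0, 0.024, -0.0, 0.0]
force: [-4.4, -1.0, 5.3]
finger_gap: 0.646
gripper_force: 55.2
```

>>> drive_tool:
  deltas:
    - [[0, 0, 0, 0], [0, 0, 0, 0], [0, 0, 0, 0], [0, 0, 0, 0], [0, 0, 0, 0]]
  jaw: 85

```text
t: 13.78
tcp_pos: [0.6451, 0.1033, 0.0483]
tool_rot: [1.0, 0.024, 0.0, -0.0]
force: [0.2, -1.2, -0.5]
finger_gap: 0.995
gripper_force: 0.0
```

>>> drive_tool:
  deltas:
    - [[0, 0, -20, 0], [0, 0, -55, 0], [0, 0, -95, 0], [0, 0, -103, 0], [0, 0, -103, 0]]

```text
t: 14.2
tcp_pos: [0.6478, 0.1034, 0.1555]
tool_rot: [1.0, 0.024, 0.004, 0.0]
force: [0.3, -0.1, 0.2]
finger_gap: 0.992
gripper_force: 0.0
```

>>> drive_tool:
  deltas:
    - [[0, 0, 0, 0], [0, 0, 0, 0]]

```text
t: 14.37
tcp_pos: [0.6434, 0.1033, 0.1496]
tool_rot: [1.0, 0.024, -0.002, -0.0]
force: [-0.3, -0.2, -0.4]
finger_gap: 0.995
gripper_force: 0.0
```

```bash
python3 plan.py FR:.15 FR:.045
```

```text
now [0.6434 0.1033 0.1496] 0.048 q6 1.51 F [-0.26 -0.22 -0.4 ] t 14.3667 gap 0.994791479472517 0.0
FR 0.15 [-19.1 177.7  -0.4] 0.518 rows 4.3
FR 0.045 [  0.   0. 105.] 0.0 rows 2.5
```

>>> drive_tool:
  deltas:
    - [[-19, 178, 0, 0.52], [-19, 178, 0, 0.52], [-19, 178, 0, 0.52], [-19, 178, 0, 0.52], [-19, 178, 0, 0.52]]

```text
t: 14.78
tcp_pos: [0.633, -0.081, 0.1489]
tool_rot: [0.971, -0.238, -0.002, 0.001]
force: [1.5, 0.5, 0.5]
finger_gap: 0.998
gripper_force: 0.0
```

>>> drive_tool:
  deltas:
    - [[0, 0, 0, 0], [0, 0, 0, 0], [0, 0, 0, 0]]

```text
t: 15.03
tcp_pos: [0.6335, -0.0739, 0.1499]
tool_rot: [0.972, -0.233, -0.002, -0.0]
force: [0.0, 0.0, 0.3]
finger_gap: 0.995
gripper_force: 0.0
```

```bash
python3 plan.py FR:.045
```

```text
now [ 0.6335 -0.0739  0.1499] -0.471 q6 1.75 F [0.04 0.01 0.32] t 15.0333 gap 0.9945385577176223 0.0
FR 0.045 [-1.000e-01  1.400e+00  1.049e+02] -0.001 rows 2.5
```

>>> drive_tool:
  deltas:
    - [[0, 1, 35, 0], [0, 1, 70, 0], [0, 1, 96, 0], [0, 1, 104, 0], [0, 1, 104, 0]]

```text
t: 15.45
tcp_pos: [0.6318, -0.0737, 0.0444]
tool_rot: [0.973, -0.233, -0.003, -0.0]
force: [-0.8, 0.6, 0.6]
finger_gap: 0.994
gripper_force: 0.0
```

>>> drive_tool:
  deltas:
    - [[0, 0, 0, 0], [0, 0, 0, 0], [0, 0, 0, 0], [0, 0, 0, 0], [0, 0, 0, 0]]
  jaw: 40

```text
t: 15.87
tcp_pos: [0.6356, -0.0765, 0.0496]
tool_rot: [0.972, -0.234, 0.002, -0.0]
force: [0.4, 1.7, 7.3]
finger_gap: 0.653
gripper_force: 54.1
```

>>> drive_tool:
  deltas:
    - [[0, 0, 0, 0], [0, 0, -6, 0], [0, 0, -12, 0], [0, 0, -12, 0], [0, 0, -12, 0]]

```text
t: 16.28
tcp_pos: [0.6341, -0.0765, 0.0599]
tool_rot: [0.972, -0.234, 0.0, 0.0]
force: [-0.7, -0.7, -1.3]
finger_gap: 0.65
gripper_force: 53.6
```

>>> drive_tool:
  deltas:
    - [[0, 0, 0, 0], [0, 0, 0, 0], [0, 0, 0, 0], [0, 0, 0, 0], [0, 0, 0, 0]]

```text
t: 16.7
tcp_pos: [0.6338, -0.0762, 0.059]
tool_rot: [0.972, -0.234, -0.0, -0.0]
force: [-0.2, -0.6, -1.3]
finger_gap: 0.648
gripper_force: 53.5
```

```bash
python3 plan.py FR:.21 B2:.21 B2:.07
```

```text
now [ 0.6338 -0.0762  0.059 ] -0.472 q6 1.75 F [-0.18 -0.64 -1.3 ] t 16.7 gap 0.6476132197311284 53.54921132326126
FR 0.21 [  -1.4   -0.6 -151. ] -0.002 rows 3.6
B2 0.21 [-124.3  -94.1   -0. ] -0.187 rows 3.7
B2 0.21 [-104.7 -115.5   -0. ] -0.187 rows 3.7
B2 0.21 [ -81.4 -132.9   -0. ] -0.187 rows 3.7
B2 0.07 [  0.   0. 140.] -0.0 rows 3.4
```

Empty confirmed. Before placing it, I fit the pose of the first carton in the bin from the saved picture.

```bash
python3 -c "
import fit
from fit import *
fit.corners.__defaults__=(.005,)
im=cv2.imread('pics/t1.png')[...,::-1]
r=fit.fit({'top':mask(im)},[.53,.353,.09]);print(r.x,r.fun)
c=T=None
d=r.x[:2]-[.48,.35];print('in bin',d@[np.cos(.09),np.sin(.09)],d@[-np.sin(.09),np.cos(.09)])
"
```

```text
Traceback (most recent call last):
AttributeError: 'function' object has no attribute 'corners'
```

>>> drive_tool:
  deltas:
    - [[0, 0, -35, 0], [0, 0, -75, 0], [0, 0, -115, 0], [0, 0, -150, 0], [0, 0, -150, 0]]

```text
t: 17.12
tcp_pos: [0.6388, -0.0775, 0.2179]
tool_rot: [0.972, -0.234, 0.008, 0.0]
force: [1.7, -0.6, -0.4]
finger_gap: 0.649
gripper_force: 53.5
```

>>> drive_tool:
  deltas:
    - [[-125, -94, 0, -0.19], [-125, -94, 0, -0.19], [-125, -94, 0, -0.19], [-125, -94, 0, -0.19], [-125, -94, 0, -0.19]]

```text
t: 17.53
tcp_pos: [0.5604, 0.0696, 0.2085]
tool_rot: [0.99, -0.138, -0.003, -0.001]
force: [-0.4, -0.8, -1.2]
finger_gap: 0.654
gripper_force: 53.7
```

>>> drive_tool:
  deltas:
    - [[-105, -115, 0, -0.19], [-105, -115, 0, -0.19], [-105, -115, 0, -0.19], [-105, -115, 0, -0.19], [-105, -115, 0, -0.19]]

```text
t: 17.95
tcp_pos: [0.4927, 0.2081, 0.2088]
tool_rot: [0.999, -0.043, -0.002, -0.001]
force: [-0.4, -0.0, -0.6]
finger_gap: 0.649
gripper_force: 54.0
```

>>> drive_tool:
  deltas:
    - [[-81, -133, 0, -0.18], [-81, -133, 0, -0.18], [-81, -133, 0, -0.18], [-81, -133, 0, -0.18], [-81, -133, 0, -0.18]]

```text
t: 18.37
tcp_pos: [0.4258, 0.3478, 0.209]
tool_rot: [0.999, 0.046, -0.0, -0.001]
force: [0.5, -0.6, -0.8]
finger_gap: 0.646
gripper_force: 54.2
```

>>> drive_tool:
  deltas:
    - [[0, 0, 0, 0], [0, 0, 0, 0], [0, 0, 0, 0]]

```text
t: 18.62
tcp_pos: [0.4291, 0.3426, 0.2091]
tool_rot: [0.999, 0.043, 0.0, 0.0]
force: [0.9, -0.3, -0.9]
finger_gap: 0.653
gripper_force: 54.2
```

```bash
python3 plan.py B2:.21 B2:.07
```

```text
now [0.4291 0.3426 0.2091] 0.086 q6 1.96 F [ 0.88 -0.3  -0.91] t 18.6167 gap 0.6528876629185444 54.18250232934952
B2 0.21 [-0.6 -2.8 -0.9] -0.004 rows 0.1
B2 0.07 [  0.   0. 140.] -0.0 rows 3.4
```

```bash
python3 -c "
import fit as F
from h import *
F.corners.__defaults__=(.005,)
im=cv2.imread('pics/t1.png')[...,::-1]
r=F.fit({'top':F.mask(im)},[.53,.353,.09]);print(r.x,r.fun)
d=r.x[:2]-[.48,.35];print('in bin',d@[np.cos(.09),np.sin(.09)],d@[-np.sin(.09),np.cos(.09)])
"
```

```text
[0.53095009 0.35000535 0.04857321] 110.54901960784315
in bin 0.05074436579467093 -0.004573989471261663
```

The first carton sits at +51 mm in the bin, which leaves about 12 mm clearance on each side. I lower the second.

>>> drive_tool:
  deltas:
    - [[0, -2, 30, 0], [0, -2, 60, 0], [0, -2, 90, 0], [0, -2, 115, 0], [0, -2, 130, 0]]

```text
t: 19.03
tcp_pos: [0.4278, 0.3436, 0.0767]
tool_rot: [0.999, 0.043, -0.002, 0.001]
force: [0.0, 0.2, -1.2]
finger_gap: 0.653
gripper_force: 54.0
```

>>> drive_tool:
  deltas:
    - [[0, 0, 8, 0], [0, 0, 12, 0], [0, 0, 12, 0]]

```text
t: 19.28
tcp_pos: [0.4286, 0.3451, 0.0669]
tool_rot: [0.999, 0.043, -0.0, 0.0]
force: [-0.3, -0.5, 0.6]
finger_gap: 0.651
gripper_force: 54.0
```

>>> drive_tool:
  deltas:
    - [[0, 0, 0, 0], [0, 0, 0, 0], [0, 0, 0, 0], [0, 0, 0, 0], [0, 0, 0, 0]]
  jaw: 85

```text
t: 19.7
tcp_pos: [0.4282, 0.3462, 0.0681]
tool_rot: [0.999, 0.044, 0.001, -0.0]
force: [0.0, 0.3, -0.2]
finger_gap: 0.998
gripper_force: 0.0
```

>>> drive_tool:
  deltas:
    - [[0, 0, -30, 0], [0, 0, -70, 0], [0, 0, -110, 0], [0, 0, -150, 0], [0, 0, -170, 0]]

```text
t: 20.12
tcp_pos: [0.4297, 0.3471, 0.2426]
tool_rot: [0.999, 0.044, 0.004, -0.002]
force: [0.2, -0.1, 0.5]
finger_gap: 0.999
gripper_force: 0.0
```

>>> drive_tool:
  deltas:
    - [[60, 190, 0, 0], [60, 190, 0, 0], [60, 190, 0, 0], [60, 190, 0, 0], [60, 190, 0, 0]]

```text
t: 20.53
tcp_pos: [0.5051, 0.1595, 0.2379]
tool_rot: [0.999, 0.044, 0.001, 0.0]
force: [0.8, 0.0, -1.3]
finger_gap: 0.998
gripper_force: 0.0
```

>>> drive_tool:
  deltas:
    - [[-40, 190, 0, 0], [-40, 190, 0, 0], [-40, 190, 0, 0], [-40, 190, 0, 0], [-40, 190, 0, 0]]

```text
t: 20.95
tcp_pos: [0.4806, -0.0339, 0.2377]
tool_rot: [0.999, 0.043, 0.0, 0.001]
force: [-0.3, 0.0, -0.1]
finger_gap: 0.997
gripper_force: 0.0
```

>>> drive_tool:
  deltas:
    - [[-40, 190, 0, 0], [-40, 190, 0, 0], [-40, 190, 0, 0], [-40, 190, 0, 0], [-40, 190, 0, 0]]

```text
t: 21.37
tcp_pos: [0.4576, -0.2274, 0.2378]
tool_rot: [0.999, 0.043, 0.001, 0.001]
force: [0.8, 0.9, 0.1]
finger_gap: 0.994
gripper_force: 0.0
```

```bash
python3 -c "
from h import *
a=snap('top','t2.png');cv2.imwrite('pics/t2b.png',cv2.resize(a[100:300,80:480,::-1],(800,400)))
s=manip.sense();print(s['t'],s['tcp_pos'],s['force'])"
```

```text
21.4167 [ 0.45819231 -0.23179046  0.2379655 ] [ 0.91767049 -2.94945481  1.33278483]
```

View pics/t2b.png

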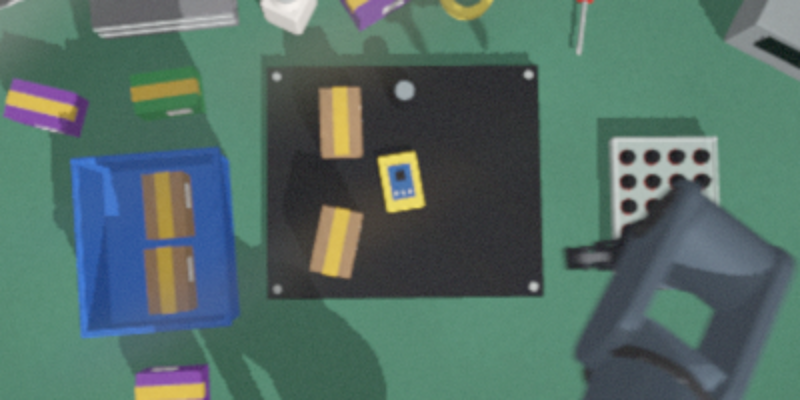

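Both empty cartons lie flat in the bin (px 168,205 and 170,280). The two full ones stand on the plate (341,122 and 336,241), and the jig, loupe and tray are in place.

>>> drive_tool:
  deltas:
    - [[0, 0, 0, 0], [0, 0, 0, 0], [0, 0, 0, 0], [0, 0, 0, 0]]

```text
t: 21.75
tcp_pos: [0.4579, -0.2221, 0.2373]
tool_rot: [0.999, 0.045, -0.0, -0.0]
force: [-0.4, 0.2, 0.5]
finger_gap: 0.997
gripper_force: 0.0
```

```bash
python3 -c "
from station import manip
print(manip.sign_off())"
```

```text
the job is handed in; nothing more can be done
None
```

The job is handed in at about 22 s: both empty cartons lie inside the bin, both full ones stand on the plate, and the jig, loupe and lens tray look undisturbed in the last picture; the hand-in call returned no verdict.

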